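Load a cell into a bench charger against its sliding spring contact

ROBOT

A 6-joint arm with a two-finger parallel gripper is mounted at the origin on a cart in front of the work surface, level with it; the furniture and walls round the work are solid. World frame = base frame: x ahead of the robot, y to its left, z up, the work surface at z = 0. Lengths are in mm, angles in rad, forces in N, time in s.
With the tool pointing down it reaches from about 425 to 950 mm from the base axis. Payload 3.5 kg.
Tool frame: the origin (TCP) lies midway between the tips of the shut fingers; the grasp point (between the pads) lies 19 mm behind it; z points along the fingers, y is the line along which they close (so a half turn about z gives the same grasp; the last joint's range is limited). The gripper opens to 85 mm and grips with 20 to 120 N. Pads are 22 mm wide; open, the fingers measure 114 mm over their backs; the gripper's body (76 mm by 85 mm) begins 54 mm behind the grasp point. The pads swing forward as they close: fully open they stand 13 mm farther back than shut.
Start: joints at [1.038, 0.286, 1.577, -0, 1.279, -0.15], TCP at [252.089, 626.145, 231.325] pointing down, gripper open.
Joint ranges: [-2.77, 2.77], [-0.9, 2.22], [0.21, 2.48], [-1.53, 4.67], [0.24, 2.81], [-2.84, 2.84]. Speed limits (rad/s): [2.79, 2.79, 3.14, 3.14, 3.14, 3.14].

INTERFACE

Orientations are given as a unit quaternion [w, x, y, z].
In Python, from plant import bot, optics, order gives the robot as it stands.
- The arm moves only by the tool move_arm, never from a script. Its argument "commands" is a list that holds one entry, the list of rows, each a list of 7 numbers: the shift along the tool's x, y, z in mm, then the turn, a rotation vector about the tool's x, y, z in rad, then the opening, from 0 (shut) to 1 (fully open). In form: [[[tx, ty, tz, ax, ay, az, claw], ...]]. A call has 1 to 20 rows; each row is the pose to reach, as a shift and turn from the pose commanded when the call began, along the tool's axes at that moment; what a row does not reach only later rows make up. A row lasts 1/8 s, in which the tool goes at most 62.5 mm and 10.7 degrees, less where a joint would pass 70% of its speed; a pose out of reach is approached as far as the arm can. A call with a gripper value outside its range is refused whole. The fingers move at their own pace and stop on an object; the grip force is fixed at half the most. Time passes only in rows, so rows that repeat a pose let the fingers close. It gives the time, the measured TCP pose, the force, the opening and the grip force at its end, in the units of the state.
- bot.state(): the state, without advancing time (a new reading comes with each control period).
- optics.get_image(name): name is "side" or "top" or "wrist"; returns a dict with "frame" (384x512x3 uint8, red, green, blue), "fx", "fy", "cx", "cy" (pixels), "T" (4x4, takes a point from camera to world coordinates). Camera axes: x right, y down, z forward; pixel columns grow to the right and rows downward; lengths in mm; the calibration is good to about 2 mm. A picture is of the moment at which its call begins. There is no depth.
- order.job_done(): hands the job in; it is judged then, once.
The state is a dict: "clock": time; "joints": joint angles; "qd": joint speeds; "joint_efforts": joint torques, N m; "tool_pos": TCP position; "tool_rot": TCP orientation; "force": force on the tool from outside, world axes, zero at the start; "torque": the same for the moment, N m; "finger_gap": opening from 0.0 (shut) to 1.0 (fully open); "finger_force": force on a finger pad.
Only numpy, scipy, OpenCV 4.12 (cv2) and the standard library are available. Lean on these libraries where they do the work, as an engineer would, in place of code of your own. Each camera call takes 0.05 s, during which the arm holds its last target. There are 200 camera calls.

TASK

Take the loose blue cell off its grey rest and load it into the empty bay of the two-bay charger: set its flat end against the sliding spring contact, push that back while the button end is still raised, then tip the button end down in front of the fixed contact until the cell lies fully home on the floor of the bay, and let go. Work gently: do not press hard on the contacts, the charger or the cell already charging in it, and do not disturb the tools and the spray can round about.

Things in the scene. Friction and masses are not known exactly. Their poses are not given: they have to be found in the camera images.
- cell_center (a point): Centre of the loose blue cylindrical cell, 32 mm in diameter, 70 mm long, 0.11-0.17 kg, lying in a grey rest at the start. Its x runs along the cell from the flat end (face at x = -35 mm) to the button end (shoulder at +33, then a button 14 mm wide to +35); z is up as it lies, its side 16 mm below. The rest is open beside the middle 36 mm of the cell: fingers may go 10 mm below the centre there.
- cell_button (a point): Tip of the button (plus) end of the loose cell, on its axis, 35 mm from cell_center; same axes. The white band round the wrap is at this end.
- bay (a point): Point fixed on the mounting plate: where the centre of a cell lies once home in the empty bay if the charger is clamped at mid-slot. It is really clamped up to 12 mm off that, either way along x, which no reading tells. x: from the sliding (orange, robot side) to the fixed contact; z up; flat bay floor 16 mm below. A cell that is home lies along x, its button to +x on the fixed contact.
- slide_free (a point): Point fixed on the plate, 7 mm over the bay floor: face of the empty bay's free sliding contact, at mid-slot (same unread offset). The contact is 20 mm wide, its top 14 mm over the floor; it slides 13 mm to -x against a spring, 1.5 N at first, 8 N at the end, then a hard stop; 6 mm when a cell is home. With the cell tilted 20 deg it must be within about 2 mm of the stop for the button end to pass.
- mount: Grey plate 176 x 196 x 5 mm screwed to the bench, with the black charger clamped on it; origin under its centre, axes as bay's. Empty bay at y = -36 mm, the loaded one (a fixed cell) at +36; bay floors 19 mm over the bench. In the bay's frame, but for the unread offset: fixed contact face at x = +35; its top and the head behind it 18 mm over the floor. Low 5 mm ribs centre the cell.
- lube_can: Bystander: green spray can with a red cap, beyond the charger to the right, 52 mm wide, 173 mm tall; origin at the centre of its underside.
- spanner_a: Bystander: steel combination spanner lying flat, 223 mm long along its y, 9 mm thick; origin at its middle, on the bench.
- caliper: Bystander: vernier caliper lying flat, 210 mm long along its y, 80 mm over the jaws; origin at its middle, on the bench.
- screwdriver_red: Bystander: screwdriver with a red handle, lying, 217 mm long along its y, 29 mm thick; origin at its middle, on the bench.
- pliers: Bystander: red-handled pliers lying flat, 199 mm long along its y, 57 mm wide; origin at their middle, on the bench.
Things that resemble listed ones, but are neither listed nor needed, are in the scene too. Of the things shaped like the part that bears cell_center, the blue one is meant.

How it is judged (in metres and radians):
On the way, in this order (a step that is already met when the one before it is completed fails the run):
1. the cell is lifted off its rest (height (world z) of cell_center above 0.055 m), for 0.2 s.
2. in the bay, the flat end presses the sliding contact back while the button end is still raised (contact force between cell and mount above 4 N and z of cell_center in the frame of bay below 0.022 m and horizontal distance between cell_center and bay below 0.032 m and angle between cell_center's own z axis and vertical between 0.12 and 0.9 rad), for 0.1 s.
At the end, for the whole second after the job is handed in: the cell lies home on the floor of the empty bay between the two contacts, at rest and released: its centre within 1.8 mm of the seated height and 3 mm of the bay's middle line, within 14.5 mm of the bay point along x, parallel to the bay within 0.04 rad, button towards the fixed contact (z of cell_center in the frame of bay between -0.003 and 0.0018 m and y of cell_center in the frame of bay between -0.003 and 0.003 m and x of cell_center in the frame of bay between -0.0145 and 0.0145 m and x of cell_button in the frame of bay above 0.02 m and angle between the x axis of cell_center and the x axis of bay, either way round below 0.04 rad and linear speed of cell below 0.01 m/s); the robot touches nothing.
It fails at once if the cell, while still tilted, is pushed against the contacts or the charger with over 20 N (angle between cell_center's own z axis and vertical above 0.1 rad and contact force between cell and mount above 20 N).
It fails at once if the cell is pressed on the charger or its contacts with over 30 N in all (contact force between cell and mount above 30 N).
It fails at once if the fingers press on the charger or the charging cell with over 10 N (contact force between the fingers and mount above 10 N).
It fails at once if a bystander is moved by over 20 mm (distance of any of lube_can, spanner_a, caliper, screwdriver_red, pliers from where it was at the start of the episode above 0.02 m).
It also fails if it takes over 64 s, if anything falls off the work surface, if the arm or the gripper's body presses on something with over 40 N, if the wrist force passes 120 N, or if a joint passes its speed limit or range.

## Working session

There is one attempt and no reset: what is moved stays moved. The work goes in short steps, Python scripts to look and compute and a tool call to move; the robot and the scene stay as the last step left them, time stands still between calls to the robot, and variables do not carry over. Pictures are saved under pics/ and viewed, at most 10 in all, crops included, and the job is handed in when it is done.

Besides the shell and the picture viewer there is one more tool, called after "Emit:" by a JSON object that holds its "api" and its "payload". move_arm: Moves the arm, as the interface text tells. Its arguments: {"type":"object","properties":{"commands":{"type":"array","items":{"type":"array","items":{"type":"array","items":{"type":"number"}}}}},"required":["commands"]}

```bash
ls; mkdir -p pics
python3 - <<'E'
from plant import bot, optics
import cv2, numpy as np, pickle
s=bot.state(); print(s)
d={}
for n in ("side","top","wrist"):
    im=optics.get_image(n); d[n]=im
    print(n,im["fx"],im["fy"],im["cx"],im["cy"]);print(np.round(im["T"],3).tolist())
    cv2.imwrite(f"pics/{n}0.png",im["frame"][:,:,::-1])
pickle.dump(d,open("d0.pkl","wb"))
a=np.vstack([np.hstack([d["top"]["frame"]]),])
E
```

```text
pics
{'clock': 0.0, 'joints': array([ 1.03797826e+00,  2.87197737e-01,  1.57817559e+00,  5.30735064e-05,
        1.27857816e+00, -1.49974423e-01]), 'qd': array([-0.00055085, -0.0006513 ,  0.0013875 ,  0.00076657, -0.00078505,
       -0.00061656]), 'joint_efforts': array([-5.73783564e-04, -4.05978763e+01, -2.92630523e+01, -1.53529345e-04,
        5.88890776e-03,  2.09003588e-06]), 'tool_pos': array([251.76388321, 625.59071592, 229.92654679]), 'tool_rot': array([-4.18808887e-04,  1.90262340e-01,  9.81732576e-01, -1.10284494e-03]), 'force': array([0.00817518, 0.48697361, 1.45595109]), 'torque': array([-0.02198152, -0.04949212, -0.00755704]), 'finger_force': 0.0, 'finger_gap': 0.9999711179944145}
side 446.70104028385725 446.70104028385725 246.1197858770388 186.61024259749104
[[-0.969, -0.119, 0.218, 169.493], [-0.247, 0.362, -0.899, 1580.477], [0.028, -0.925, -0.38, 749.636], [0.0, 0.0, 0.0, 1.0]]
top 413.2528861995173 413.2528861995173 252.04261209922976 187.946256517176
[[0.011, -0.98, 0.197, 291.68], [-1.0, -0.016, -0.025, -1.303], [0.028, -0.197, -0.98, 1343.689], [0.0, 0.0, 0.0, 1.0]]
wrist 273.15619796586276 273.15619796586276 248.21453508298964 191.57726760842436
[[0.373, 0.888, 0.269, 183.094], [0.928, -0.357, -0.11, 652.883], [-0.002, 0.291, -0.957, 371.897], [0.0, 0.0, 0.0, 1.0]]
```

View pics/top0.png

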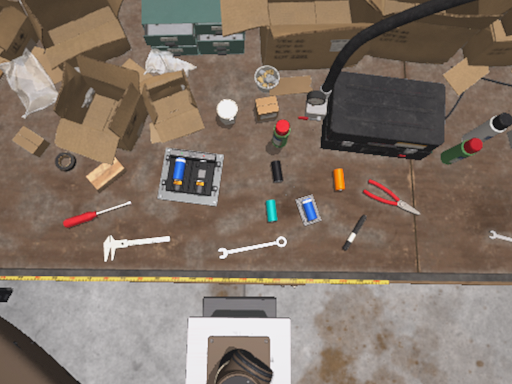

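View pics/side0.png

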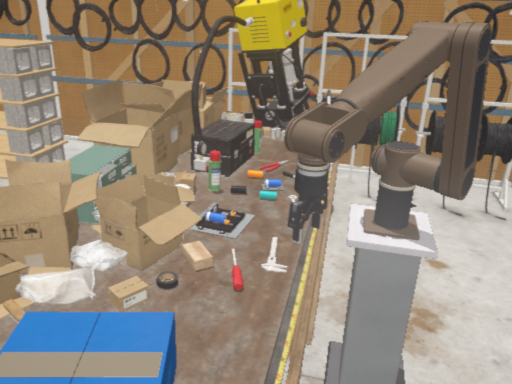

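The top view shows the charger on its plate at about (190,177), with a blue cell already in its left bay at (180,170). The cell candidates are:
- blue in a grey rest at (310,209)
- cyan at (271,211)
- black at (277,171)
- orange at (339,179)

The blue one in the rest fits the description. I'll confirm it in a crop and triangulate it.

```bash
cat > h.py <<'E'
import numpy as np, cv2
from scipy.spatial.transform import Rotation as R
def ray(im,uv):
    u,v=uv; d=im["T"][:3,:3]@np.array([(u-im["cx"])/im["fx"],(v-im["cy"])/im["fy"],1.]); return im["T"][:3,3],d/np.linalg.norm(d)
def onz(im,uv,z):
    o,d=ray(im,uv); return o+d*(z-o[2])/d[2]
def tri(obs):
    A=np.zeros((3,3));b=np.zeros(3)
    for im,uv in obs:
        o,d=ray(im,uv);P=np.eye(3)-np.outer(d,d);A+=P;b+=P@o
    p=np.linalg.solve(A,b)
    return p,[float(np.linalg.norm((np.eye(3)-np.outer(d,d))@(p-o))) for o,d in (ray(i,u) for i,u in obs)]
def proj(im,p):
    q=np.linalg.inv(im["T"])@np.append(p,1); return np.array([im["fx"]*q[0]/q[2]+im["cx"],im["fy"]*q[1]/q[2]+im["cy"]])
def blobs(im,lo,hi,amin=20):
    hsv=cv2.cvtColor(im["frame"],cv2.COLOR_RGB2HSV); m=cv2.inRange(hsv,lo,hi)
    n,l,st,c=cv2.connectedComponentsWithStats(m)
    return [(c[i].round(1).tolist(),st[i].tolist()) for i in range(1,n) if st[i][4]>=amin],m,l
E
python3 - <<'E'
from h import *; import pickle
d=pickle.load(open("d0.pkl","rb"))
for n in("top","side"):
    print(n,blobs(d[n],(105,120,60),(125,255,255))[0])
f=d["top"]["frame"][:,:,::-1]; 
a=cv2.resize(f[140:215,150:235],None,fx=5,fy=5,interpolation=cv2.INTER_CUBIC)
b=cv2.resize(f[150:225,260:345],None,fx=5,fy=5,interpolation=cv2.INTER_CUBIC)
g=d["side"]["frame"][:,:,::-1]
c=cv2.resize(g[160:250,185:265],(400,450),interpolation=cv2.INTER_CUBIC)[:375]
cv2.imwrite("pics/crop1.png",cv2.resize(np.hstack([a[:,:425],b]),(800,353)))
for z in(35,):
  print(onz(d["top"],(310,209),z),onz(d["top"],(190,177),10))
E
```

```text
top [([178.6, 170.2], [172, 161, 13, 19, 179]), ([309.5, 210.8], [303, 202, 14, 19, 164])]
side [([274.4, 182.5], [269, 180, 12, 7, 72]), ([216.4, 216.9], [210, 212, 15, 11, 119]), ([96.0, 340.2], [0, 312, 176, 72, 7910])]
[ 488.83433409 -221.45477956   35.        ] [593.08027088 169.80846083  10.        ]
```

View pics/crop1.png

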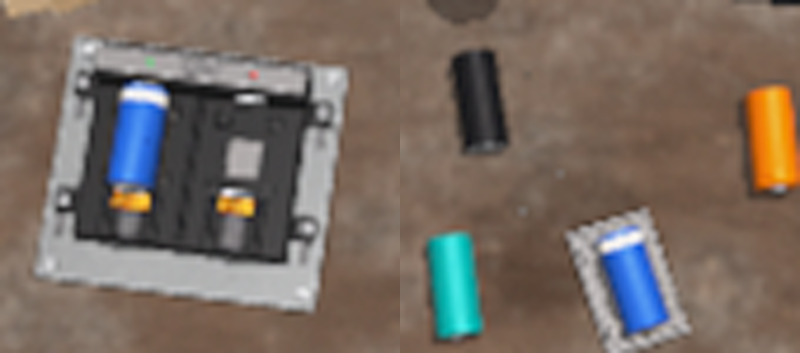

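The crop confirms it. The blue cell in the grey rest has its white band (button end) away from the robot, at (620,240) in the crop. The empty bay is the right one, with its orange slider at (235,205) and its fixed contact at (250,97). Next I'll set up pose bookkeeping and go to a view over the charger.

```bash
cat >> h.py <<'E'
import json,os
def load():
    if os.path.exists("cmd.json"): c=json.load(open("cmd.json")); return np.array(c["p"]),R.from_quat(c["q"])
    return np.array([252.089,626.145,231.325]),R.from_quat([.190262,.981733,0,0])
def rot(yaw,tilt=0):
    "tool down, tool x = -(heading yaw); tilt>0 raises the heading end"
    Z=np.array([0,0,-1.]);X=np.array([-np.cos(yaw),-np.sin(yaw),0]);Y=np.cross(Z,X)
    return R.from_rotvec(-tilt*np.array([-np.sin(yaw),np.cos(yaw),0]))*R.from_matrix(np.c_[X,Y,Z])
def row(p,r,start=None):
    p0,r0=start or load(); t=r0.inv().apply(np.array(p)-p0); v=(r0.inv()*r).as_rotvec()
    return [round(float(x),1) for x in t]+[round(float(x),4) for x in v]
def did(w):
    "record the last row of a call as the commanded pose"
    p0,r0=load(); p=p0+r0.apply(w[:3]); r=r0*R.from_rotvec(w[3:6])
    json.dump(dict(p=p.tolist(),q=r.as_quat().tolist()),open("cmd.json","w"))
E
python3 - <<'E'
from h import *
y=np.radians(-8)
print(row([440,330,230],rot(y)),row([545,170,200],rot(y)),row([545,110,200],rot(y)))
E
```

```text
[-284.9, -204.5, 1.3, 0.0, 0.0, -0.2432] [-442.1, -313.7, 31.3, 0.0, 0.0, -0.2432] [-464.5, -369.4, 31.3, 0.0, 0.0, -0.2432]
```

Emit:
{"api": "move_arm", "payload": {"commands": [[[-284.9, -204.5, 1.3, 0, 0, -0.2432, 1], [-284.9, -204.5, 1.3, 0, 0, -0.2432, 1], [-284.9, -204.5, 1.3, 0, 0, -0.2432, 1], [-284.9, -204.5, 1.3, 0, 0, -0.2432, 1], [-284.9, -204.5, 1.3, 0, 0, -0.2432, 1], [-284.9, -204.5, 1.3, 0, 0, -0.2432, 1], [-442.1, -313.7, 31.3, 0, 0, -0.2432, 1], [-442.1, -313.7, 31.3, 0, 0, -0.2432, 1], [-442.1, -313.7, 31.3, 0, 0, -0.2432, 1], [-442.1, -313.7, 31.3, 0, 0, -0.2432, 1], [-442.1, -313.7, 31.3, 0, 0, -0.2432, 1], [-442.1, -313.7, 31.3, 0, 0, -0.2432, 1]]]}}

```text
clock: 1.65
tool_pos: [544.3, 171.4, 200.2]
tool_rot: [-0.0, 0.069, 0.998, 0.0]
force: [0.5, -0.4, 0.6]
finger_gap: 1.001
finger_force: 0.0
```

Run:
```python
from h import *; import pickle
from plant import optics,bot
did([-442.1,-313.7,31.3,0,0,-0.2432])
im=optics.get_image("wrist"); pickle.dump(im,open("w1.pkl","wb"))
cv2.imwrite("pics/w1.png",cv2.resize(im["frame"][:,:,::-1],(768,576),interpolation=cv2.INTER_CUBIC))
print(bot.state()["tool_pos"],load()[0],im["T"].round(2).tolist())
```

```text
[544.38567331 171.46097016 200.36061285] [544.9913456  169.99993981 200.025     ] [[0.14, 0.95, 0.29, 470.83], [0.99, -0.13, -0.04, 180.72], [0.0, 0.29, -0.96, 342.05], [0.0, 0.0, 0.0, 1.0]]
```

View pics/w1.png

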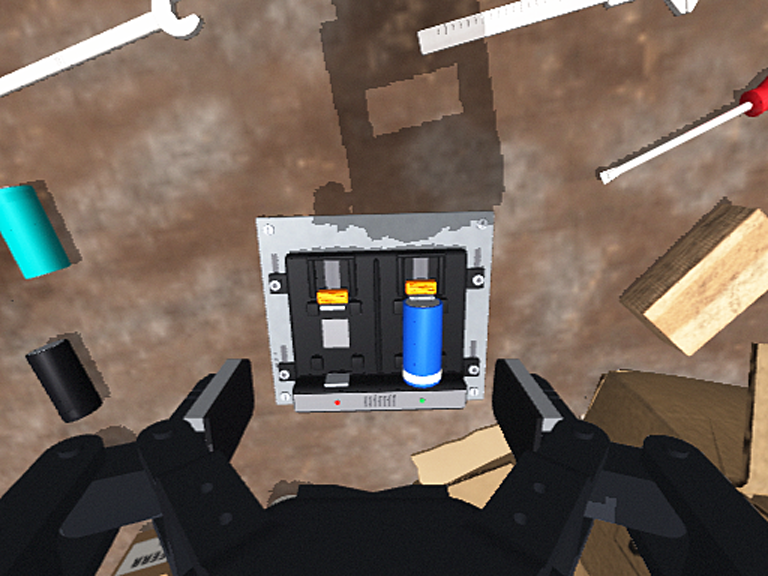

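The wrist view (shown at 1.5×) has the plate corners at about (258,217), (494,212), (280,402) and (487,400). The empty bay is at left, with its orange slider at (332,297) and fixed contact at (337,381). The charging cell is at (422,345). I'll take a second, lower view so I can triangulate.

Run:
```python
from h import *; import pickle
im=pickle.load(open("w1.pkl","rb"))
for uv in [(258,217),(494,212),(487,400),(280,402)]: print(onz(im,np.array(uv)/1.5,5).round(1))
for uv in [(332,291),(332,304),(337,374),(337,386)]: print(onz(im,np.array(uv)/1.5,32).round(1))
y=np.radians(-8)
print(row([530,134,130],rot(y)))
```

```text
[500.2  82.6   5. ]
[522.7 273.9   5. ]
[696.9 258.3   5. ]
[672.2  65.5   5. ]
[563.  135.9  32. ]
[573.8 134.1  32. ]
[636.2 127.9  32. ]
[647.5 126.   32. ]
[9.8, -37.7, 70.0, 0.0, 0.0, -0.0]
```

Emit:
{"api": "move_arm", "payload": {"commands": [[[10, -38, 70, 0, 0, 0, 1], [10, -38, 70, 0, 0, 0, 1], [10, -38, 70, 0, 0, 0, 1], [10, -38, 70, 0, 0, 0, 1]]]}}

```text
clock: 2.2
tool_pos: [531.4, 134.6, 132.2]
tool_rot: [0.002, 0.069, 0.998, 0.0]
force: [-0.3, 0.5, 0.4]
finger_gap: 0.999
finger_force: 0.0
```

Run:
```python
from h import *; import pickle
from plant import optics,bot
did([10,-38,70,0,0,0])
im=optics.get_image("wrist"); pickle.dump(im,open("w2.pkl","wb"))
cv2.imwrite("pics/w2.png",cv2.resize(im["frame"][:,:,::-1],(768,576),interpolation=cv2.INTER_CUBIC))
print(bot.state()["tool_pos"],load()[0])
```

```text
[531.5621207  134.59075506 132.33735713] [529.7989339  133.76196764 130.025     ]
```

View pics/w2.png

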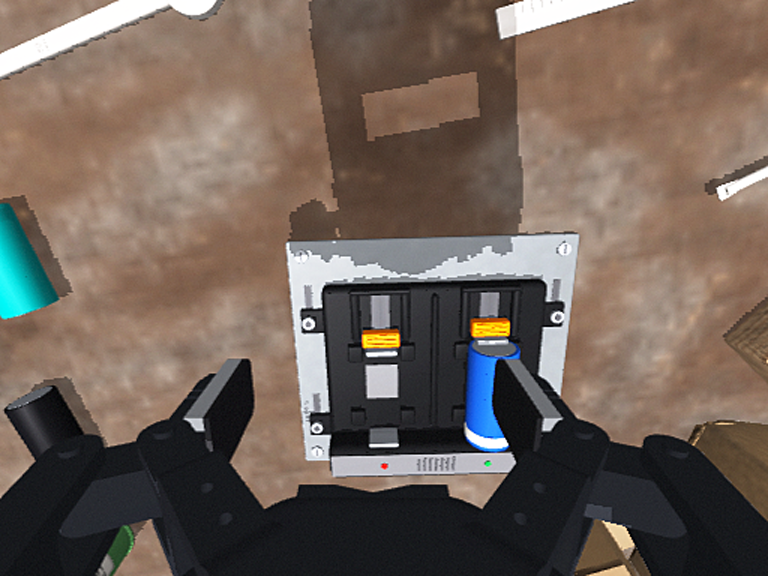

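The lower view shows:
- empty bay: orange slider at (381,340), its silver contact strip at (381,353), fixed contact at (383,440)
- plate front corners at (288,242) and (580,234)
- charging cell at (490,395)

I'll refine the edges numerically.

Run:
```python
from h import *; import pickle
ims=[pickle.load(open(f"w{i}.pkl","rb")) for i in(1,2)]
# column profiles through the bay middle (native pixels)
for im,c,r0,r1 in((ims[0],(220,225),188,262),(ims[1],(253,257),212,304)):
    p=im["frame"][r0:r1,c[0]:c[1]].mean(1).astype(int)
    print([(r0+i,)+tuple(x) for i,x in enumerate(p.tolist())][::1])
for im in ims:
    b,m,l=blobs(im,(8,150,120),(28,255,255),30); print("orange",b)
    b,m,l=blobs(im,(105,120,60),(125,255,255),100); print("blue",b)
# plate corners: grey mask, hull
for im in ims:
    hsv=cv2.cvtColor(im["frame"],cv2.COLOR_RGB2HSV); m=cv2.inRange(hsv,(0,0,110),(180,40,255)); m[:, :]=cv2.morphologyEx(m,cv2.MORPH_CLOSE,np.ones((5,5)))
    n,l,st,ce=cv2.connectedComponentsWithStats(m); 
    for i in range(1,n):
        if st[i][4]>1500: 
            h=cv2.convexHull(np.argwhere(l==i)[:,::-1].astype(np.int32)); print(st[i].tolist(),cv2.approxPolyDP(h,4,True)[:,0].tolist())
```

```text
[(188, 152, 150, 160), (189, 151, 149, 159), (190, 154, 153, 163), (191, 157, 160, 175), (192, 90, 82, 81), (193, 154, 59, 3), (194, 241, 103, 0), (195, 219, 97, 5), (196, 255, 227, 29), (197, 252, 226, 58), (198, 255, 255, 71), (199, 253, 226, 47), (200, 253, 184, 25), (201, 255, 212, 0), (202, 145, 88, 68), (203, 41, 48, 63), (204, 255, 255, 255), (205, 255, 255, 255), (206, 187, 190, 199), (207, 48, 50, 53), (208, 48, 47, 50), (209, 51, 52, 56), (210, 53, 53, 57), (211, 45, 45, 48), (212, 55, 56, 58), (213, 224, 223, 229), (214, 213, 212, 217), (215, 207, 208, 213), (216, 207, 205, 213), (217, 204, 204, 210), (218, 206, 206, 211), (219, 203, 204, 209), (220, 206, 204, 211), (221, 203, 202, 208), (222, 203, 202, 209), (223, 203, 203, 209), (224, 203, 201, 208), (225, 203, 201, 208), (226, 202, 201, 206), (227, 202, 202, 206), (228, 203, 201, 208), (229, 204, 202, 208), (230, 214, 214, 218), (231, 148, 147, 153), (232, 43, 44, 47), (233, 42, 42, 45), (234, 46, 46, 49), (235, 47, 48, 50), (236, 46, 47, 49), (237, 46, 46, 49), (238, 45, 45, 49), (239, 46, 46, 50), (240, 45, 45, 49), (
[... 2316 characters left out ...]
7], [270, 186, 21, 11, 161]), ([220.9, 197.2], [211, 193, 21, 10, 166])]
blue [([281.0, 226.2], [268, 198, 28, 53, 1058])]
orange [([325.9, 217.6], [314, 212, 26, 13, 294]), ([253.3, 225.1], [241, 219, 26, 14, 243])]
blue [([321.0, 259.7], [310, 227, 37, 65, 1078])]
[0, 0, 135, 64, 1941] [[134, 16], [124, 25], [0, 63], [0, 51], [101, 0], [119, 0]]
[278, 0, 144, 37, 1756] [[421, 0], [282, 36], [278, 24], [340, 0]]
[170, 141, 160, 134, 7966] [[329, 142], [322, 265], [277, 272], [197, 274], [184, 269], [170, 145]]
[0, 0, 148, 53, 2192] [[147, 0], [138, 11], [0, 52], [0, 35], [74, 0]]
[190, 152, 197, 166, 11165] [[386, 156], [374, 279], [339, 314], [222, 317], [203, 305], [191, 161], [371, 152]]
```

Run:
```python
from h import *; import pickle
a,b=[pickle.load(open(f"w{i}.pkl","rb")) for i in(1,2)]
for n,u,v in [("slider face top",(221.8,206.7),(253.8,237.5)),("fixed top edge",(224.7,255.8),(256,295.8)),("floor patch front",(222,212.6),(254,242.7)),("patch back",(224,231.3),(255,265)),
  ("plate FL",(171,144.5),(191.7,161)),("plate FR",(329.5,141.5),(386.6,155.5)),("orangeE",(220.9,197.2),(253.3,225.1)),("orangeF",(280,190.7),(325.9,217.6))]:
    p,e=tri([(a,u),(b,v)]); print(n,p.round(1),np.round(e,1), onz(a,u,{"s":33,"f":37,"p":5}.get(n[0],35)).round(1),onz(b,v,{"s":33,"f":37,"p":5}.get(n[0],35)).round(1))
for im in(a,b):
  for c in([(171,144.5),(329.5,141.5),(324.7,266.7),(186,268.5)] if im is a else [(191.7,161),(386.6,155.5)]): print(onz(im,c,5).round(1))
  hsv=cv2.cvtColor(im["frame"],cv2.COLOR_RGB2HSV)
  # lateral extents: patch and blue cell, rows
  for r in ((215,222,229) if im is a else (246,254,262)):
    x=np.where((hsv[r,200:300,2]>150)&(hsv[r,200:300,1]<60))[0]+200; print("patch",r,x.min(),x.max() if len(x)<40 else x)
    x=np.where((hsv[r,:,0]>105)&(hsv[r,:,0]<125)&(hsv[r,:,1]>120))[0];print("blue",r,x.min(),x.max())
```

```text
slider face top [580.6 133.   27.5] [0.2 0.2] [578.6 134.   33. ] [578. 133.  33.]
fixed top edge [644.5 126.6  33.5] [0.1 0.1] [642.5 127.3  37. ] [641.9 126.7  37. ]
floor patch front [590.2 131.5  21.1] [0.5 0.5] [584.6 133.6  37. ] [581.5 132.7  37. ]
patch back [616.7 129.3  20. ] [0.1 0.1] [623.6 126.8   5. ] [626.  128.6   5. ]
plate FL [499.5  82.8   9.6] [0. 0.] [499.8  81.5   5. ] [500.2  81.7   5. ]
plate FR [522.9 275.2   1.8] [0.6 0.6] [522.9 274.1   5. ] [521.6 273.8   5. ]
orangeE [569.2 133.7  23.8] [0.3 0.3] [566.  135.2  35. ] [564.1 134.4  35. ]
orangeF [571.4 206.2  23. ] [0. 0.] [567.6 205.2  35. ] [566.  203.2  35. ]
[499.8  81.5   5. ]
[522.9 274.1   5. ]
[697.  258.4   5. ]
[672.9  64.4   5. ]
patch 215 215 231
blue 215 268 294
patch 222 215 232
blue 222 268 294
patch 229 216 232
blue 229 43 294
[500.2  81.7   5. ]
[521.6 273.8   5. ]
patch 246 200 264
blue 246 166 326
patch 254 200 264
blue 254 311 329
patch 262 200 264
blue 262 310 328
```

Contact spacing comes out at about 64 mm, as it should be, and the heights are plausible. The bay line runs from about (578,134) to (642,127), with yaw of about -6.2°. Next is the loose cell, from two laterally shifted places.

Run:
```python
from h import *
y=np.radians(17)
print(row([422,-200,150],rot(y)),row([446,-276,150],rot(y)))
```

```text
[60.3, -345.5, -20.0, 0.0, 0.0, -0.4364] [25.9, -417.4, -20.0, 0.0, 0.0, -0.4364]
```

Emit:
{"api": "move_arm", "payload": {"commands": [[[60, -345, -20, 0, 0, -0.436, 1], [60, -345, -20, 0, 0, -0.436, 1], [60, -345, -20, 0, 0, -0.436, 1], [60, -345, -20, 0, 0, -0.436, 1], [60, -345, -20, 0, 0, -0.436, 1], [60, -345, -20, 0, 0, -0.436, 1], [60, -345, -20, 0, 0, -0.436, 1], [60, -345, -20, 0, 0, -0.436, 1]]]}}

```text
clock: 3.25
tool_pos: [423.2, -199.5, 151.1]
tool_rot: [0.001, -0.148, 0.989, -0.0]
force: [-0.4, 0.1, -0.4]
finger_gap: 0.999
finger_force: 0.0
```

Run:
```python
from h import *; import pickle
from plant import optics,bot
did([60,-345,-20,0,0,-0.436])
im=optics.get_image("wrist"); pickle.dump(im,open("w3.pkl","wb"))
print(bot.state()["tool_pos"],load()[0])
print(blobs(im,(105,120,60),(125,255,255),100)[0]); print(row([446,-276,150],rot(np.radians(17))))
```

```text
[ 423.15520782 -198.85805692  150.71918442] [ 422.35752388 -199.52671115  150.025     ]
[([211.7, 233.8], [195, 202, 32, 60, 1337])]
[-0.3, -80.0, 0.0, 0.0, 0.0, -0.0004]
```

Emit:
{"api": "move_arm", "payload": {"commands": [[[0, -80, 0, 0, 0, 0, 1], [0, -80, 0, 0, 0, 0, 1], [0, -80, 0, 0, 0, 0, 1], [0, -80, 0, 0, 0, 0, 1]]]}}

```text
clock: 3.8
tool_pos: [445.6, -274.3, 149.6]
tool_rot: [-0.0, -0.148, 0.989, 0.001]
force: [-0.8, 0.3, 0.5]
finger_gap: 1.001
finger_force: 0.0
```

Run:
```python
from h import *; import pickle
from plant import optics,bot
did([0,-80,0,0,0,0])
im=optics.get_image("wrist"); pickle.dump(im,open("w4.pkl","wb"))
print(bot.state()["tool_pos"],load()[0])
print(blobs(im,(105,120,60),(125,255,255),100)[0])
a=pickle.load(open("w3.pkl","rb"))["frame"][:,:,::-1]; b=im["frame"][:,:,::-1]
for f,n in((a,"a"),(b,"b")):pass
bl=[max(blobs(i,(105,120,60),(125,255,255),100)[0],key=lambda t:t[1][4])[0] for i in (pickle.load(open("w3.pkl","rb")),im)]
cr=[cv2.resize(f[int(c[1])-50:int(c[1])+50,int(c[0])-50:int(c[0])+50],(400,400),interpolation=cv2.INTER_CUBIC) for f,c in((a,bl[0]),(b,bl[1]))]
print([(int(c[0])-50,int(c[1])-50) for c in bl]); cv2.imwrite("pics/cells.png",np.hstack(cr))
```

```text
[ 445.58698176 -274.30620358  149.65891335] [ 445.71940077 -276.03960359  150.025     ]
[([282.8, 235.3], [268, 204, 31, 59, 1279])]
[(161, 183), (232, 185)]
```

View pics/cells.png

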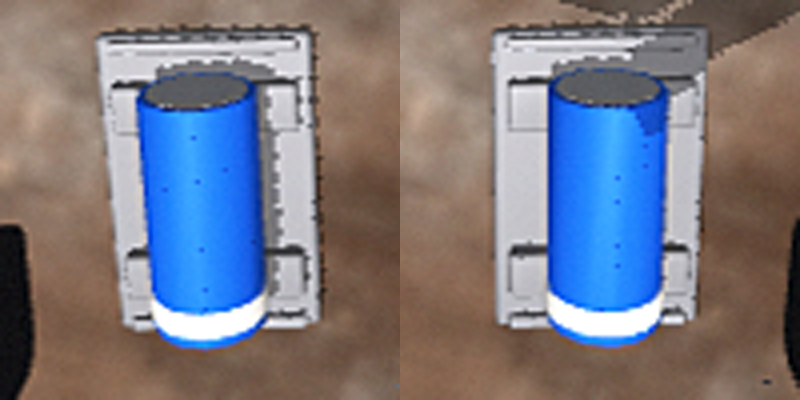

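The crops show the blue cell in its rest. The flat end disc is at (197,90) left and (209,88) right, the white band is at the far end, and the rest is open beside the middle.

Run:
```python
from h import *; import pickle
a,b=[pickle.load(open(f"w{i}.pkl","rb")) for i in(3,4)]
p,e=tri([(a,(210.25,205.5)),(b,(284.25,207))]); print("flat centre",p.round(1),np.round(e,1))
# silhouette mid-lines from the blue mask -> axis planes
N=[]
for im in(a,b):
    bl,m,l=blobs(im,(105,120,60),(125,255,255),100); st=max(bl,key=lambda t:t[1][4])[1]
    rows=np.arange(st[1]+12,st[1]+48); mid=[]
    for r in rows:
        x=np.where(m[r,st[0]-2:st[0]+st[2]+2])[0]; mid.append(st[0]-2+(x.min()+x.max())/2)
    k=np.polyfit(rows,mid,1); d1=ray(im,(np.polyval(k,rows[0]),rows[0]))[1]; d2=ray(im,(np.polyval(k,rows[-1]),rows[-1]))[1]
    n=np.cross(d1,d2); N.append(n/np.linalg.norm(n)); print(k.round(4))
ax=np.cross(*N); ax/=np.linalg.norm(ax); ax*=np.sign(ax[0])
print("axis",ax.round(3),"yaw",np.degrees(np.arctan2(ax[1],ax[0])).round(2))
oa,ob=a["T"][:3,3],b["T"][:3,3]
A=np.array([N[0],N[1],ax]); q=np.linalg.solve(A,[N[0]@oa,N[1]@ob,ax@p]); print("axis pt at flat",q.round(1),"centre",(q+35*ax).round(1),(p+35*ax).round(1))
d=pickle.load(open("d0.pkl","rb")); print("far",tri([(d["top"],(309.5,210.8)),(d["side"],(274.4,182.5))]))
```

```text
flat centre [ 457.8 -231.5   22.4] [0.2 0.2]
[6.080000e-02 1.971306e+02]
[-1.610000e-02  2.867842e+02]
axis [0.95  0.311 0.029] yaw 18.14
axis pt at flat [ 458.1 -232.2   21.8] centre [ 491.3 -221.4   22.8] [ 491.1 -220.7   23.5]
far (array([ 482.24863244, -221.73140792,   24.45814483]), [2.262852992418675, 2.2628529924187384])
```

Run:
```python
from h import *
r=rot(np.radians(18)); print(row([491.2,-221,80],r),row([491.2,-221,14],r))
```

```text
[-59.6, 39.4, 70.0, 0.0, 0.0, -0.0178] [-59.6, 39.4, 136.0, 0.0, 0.0, -0.0178]
```

Emit:
{"api": "move_arm", "payload": {"commands": [[[-59.6, 39.4, 70, 0, 0, -0.018, 1], [-59.6, 39.4, 70, 0, 0, -0.018, 1], [-59.6, 39.4, 70, 0, 0, -0.018, 1], [-59.6, 39.4, 95, 0, 0, -0.018, 1], [-59.6, 39.4, 115, 0, 0, -0.018, 1], [-59.6, 39.4, 128, 0, 0, -0.018, 1], [-59.6, 39.4, 136, 0, 0, -0.018, 1], [-59.6, 39.4, 136, 0, 0, -0.018, 1], [-59.6, 39.4, 136, 0, 0, -0.018, 1]]]}}

```text
clock: 4.97
tool_pos: [491.8, -221.4, 14.8]
tool_rot: [0.0, -0.157, 0.988, -0.001]
force: [0.5, 0.2, -0.0]
finger_gap: 1.001
finger_force: 0.0
```

Run:
```python
from h import *
from plant import optics,bot
did([-59.6,39.4,136,0,0,-0.018])
im=optics.get_image("wrist"); print(bot.state()["tool_pos"],load()[0],bot.state()["force"])
print(blobs(im,(105,120,60),(125,255,255),100)[0])
cv2.imwrite("pics/g1.png",im["frame"][:,:,::-1])
```

```text
[ 491.82417561 -221.36395786   14.8584358 ] [ 491.21578126 -220.95240579   14.025     ] [ 0.18811028 -0.11392025 -0.22659399]
[([249.8, 243.8], [219, 182, 62, 120, 6124])]
```

View pics/g1.png

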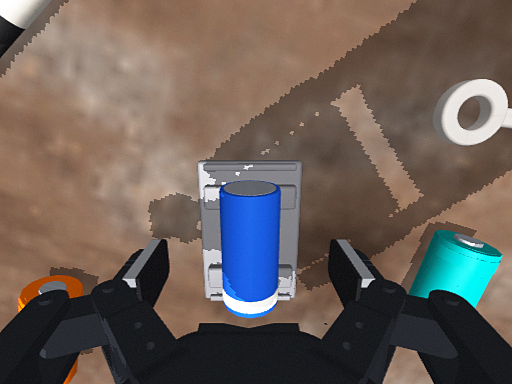

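The view shows the cell centred between the open fingers: cell at column 250, pads at (148,275) and (350,275). It is aligned with the tool, so I'll close.

Emit:
{"api": "move_arm", "payload": {"commands": [[[0, 0, 0, 0, 0, 0, 0], [0, 0, 0, 0, 0, 0, 0], [0, 0, 0, 0, 0, 0, 0], [0, 0, 0, 0, 0, 0, 0], [0, 0, 0, 0, 0, 0, 0], [0, 0, 0, 0, 0, 0, 0], [0, 0, 0, 0, 0, 0, 0], [0, 0, 0, 0, 0, 0, 0]]]}}

```text
clock: 6.02
tool_pos: [491.6, -220.9, 14.5]
tool_rot: [0.0, -0.157, 0.988, 0.0]
force: [-1.0, 1.7, 5.9]
finger_gap: 0.35
finger_force: 59.3
```

Emit:
{"api": "move_arm", "payload": {"commands": [[[0, 0, -6, 0, 0, 0, 0], [0, 0, -20, 0, 0, 0, 0], [0, 0, -45, 0, 0, 0, 0], [0, 0, -75, 0, 0, 0, 0], [0, 0, -106, 0, 0, 0, 0], [0, 0, -106, 0, 0, 0, 0], [0, 0, -106, 0, 0, 0, 0]]]}}

```text
clock: 6.9
tool_pos: [490.6, -220.6, 119.1]
tool_rot: [-0.001, -0.157, 0.988, 0.0]
force: [-0.6, -0.5, -2.5]
finger_gap: 0.349
finger_force: 59.5
```

Run:
```python
from h import *
from plant import optics,bot
did([0,0,-106,0,0,0])
im=optics.get_image("wrist"); s=bot.state(); print(s["tool_pos"],load()[0],s["force"],s["torque"],s["finger_gap"])
b,m,l=blobs(im,(105,120,60),(125,255,255),100); print(b)
f=im["frame"][:,:,::-1]; cv2.imwrite("pics/g2.png",cv2.resize(f[140:340,150:350],(600,600),interpolation=cv2.INTER_CUBIC))
T=np.eye(4);q=s["tool_rot"];T[:3,:3]=R.from_quat([q[1],q[2],q[3],q[0]]).as_matrix();T[:3,3]=s["tool_pos"]
print((np.linalg.inv(T)@im["T"]).round(3).tolist())
```

```text
[ 490.2689009  -220.34182589  118.42201882] [ 491.21578126 -220.95240579  120.025     ] [ 9.72519373e-04 -4.41049615e-01 -1.10162950e+00] [-0.0010053  -0.03092089 -0.04014147] 0.3489496980721098
[([248.2, 244.5], [218, 183, 62, 120, 6110]), ([248.4, 312.4], [222, 302, 54, 16, 161])]
[[0.0, -0.956, -0.292, 74.346], [1.0, 0.0, -0.001, -0.935], [0.001, -0.292, 0.956, -142.422], [0.0, 0.0, 0.0, 1.0]]
```

View pics/g2.png

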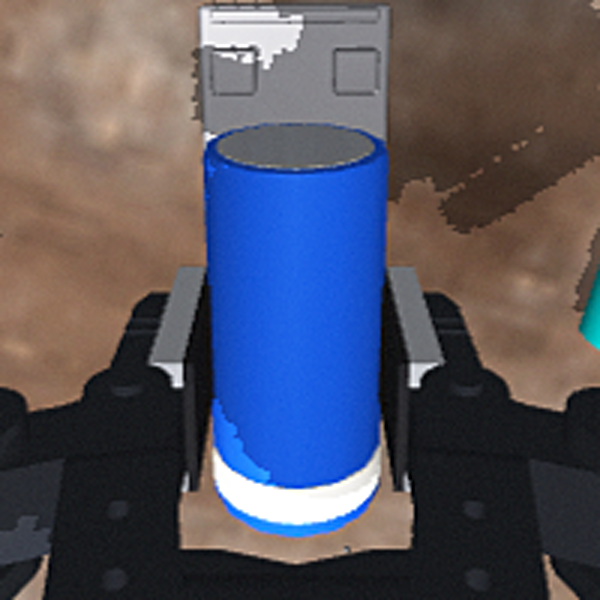

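The cell is held level and centred: its flat end is at (297,147) in the crop, and the empty rest is visible behind it. Next I'll go over the bay, keeping clear of the can, and check the slider relative to the held cell.

Run:
```python
from h import *; import pickle
d=pickle.load(open("d0.pkl","rb")); 
for n in("top","side"): print(n,[b for b in blobs(d[n],(0,150,120),(5,255,255),25)[0]])
print("can base",onz(d["top"],(281,143),0).round(0),"cap",onz(d["top"],(283,126),173).round(0))
r=rot(np.radians(-6.2)); print(row([500,-20,140],r),row([601,131,140],r))
```

```text
top []
side [([213.8, 156.7], [210, 152, 9, 9, 41]), ([237.9, 286.0], [234, 283, 9, 7, 32])]
can base [ 719. -132.    0.] cap [ 717. -121.  173.]
[-70.5, 188.4, -20.0, 0.0, 0.0, 0.4226] [-213.2, 300.8, -20.0, 0.0, 0.0, 0.4226]
```

Emit:
{"api": "move_arm", "payload": {"commands": [[[-20, 50, -20, 0, 0, 0.1, 0], [-45, 110, -20, 0, 0, 0.25, 0], [-65, 165, -20, 0, 0, 0.35, 0], [-95, 205, -20, 0, 0, 0.42, 0], [-140, 240, -20, 0, 0, 0.4226, 0], [-180, 275, -20, 0, 0, 0.4226, 0], [-205, 295, -20, 0, 0, 0.4226, 0], [-213, 301, -20, 0, 0, 0.4226, 0], [-213, 301, -20, 0, 0, 0.4226, 0], [-213, 301, -20, 0, 0, 0.4226, 0], [-213, 301, -20, 0, 0, 0.4226, 0]]]}}

```text
clock: 8.32
tool_pos: [600.3, 130.1, 139.9]
tool_rot: [-0.0, 0.055, 0.998, -0.0]
force: [-0.3, 0.0, -2.9]
finger_gap: 0.35
finger_force: 59.8
```

Run:
```python
from h import *; import pickle
from plant import optics,bot
did([-213,301,-20,0,0,0.4226])
im=optics.get_image("wrist"); s=bot.state(); pickle.dump((im,s),open("w5.pkl","wb")); print(s["tool_pos"],load()[0],s["force"],s["finger_gap"])
f=im["frame"][:,:,::-1]; cv2.imwrite("pics/w5.png",cv2.resize(f[80:280,150:350],(600,600),interpolation=cv2.INTER_CUBIC))
print(blobs(im,(8,150,120),(28,255,255),30)[0],blobs(im,(105,120,60),(125,255,255),100)[0])
```

```text
[600.44790115 130.25908665 140.088431  ] [600.71242051 131.15622233 140.025     ] [-0.14147485  0.1320217  -1.26338402] 0.34874367258212946
[([325.9, 149.5], [313, 144, 27, 12, 319]), ([249.5, 156.0], [237, 151, 26, 11, 285])] [([325.4, 190.3], [307, 159, 40, 67, 1741]), ([248.3, 243.7], [217, 182, 63, 120, 6080]), ([5.5, 350.7], [0, 343, 15, 16, 124])]
```

View pics/w5.png

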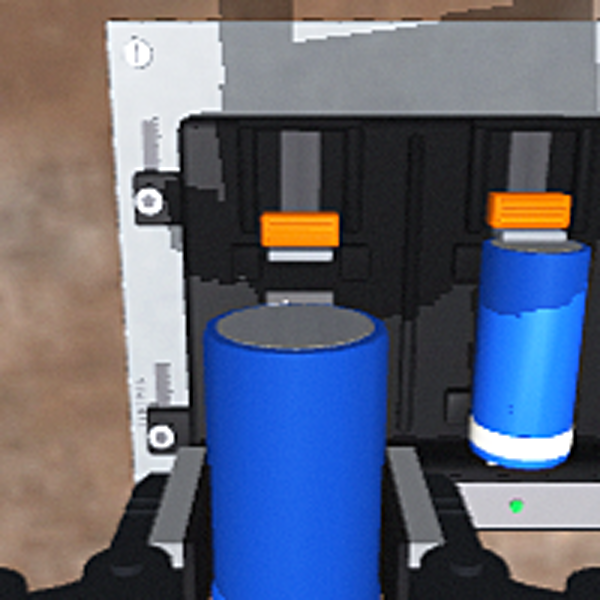

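The crop shows the slider's silver strip centred at column 301, with its lower edge at row 262. The slot, the patch and the cell (296) are in line, so yaw is right and the cell needs about 1.2 mm towards +y. The slider face is 21.8 mm behind the TCP, which agrees with the earlier estimate. Next I compute the tilt and entry poses.

```bash
cat >> h.py <<'E'
YAW=np.radians(-6.2); U=np.array([np.cos(YAW),np.sin(YAW),0]); W=np.array([-U[1],U[0],0])
OFF=np.array([-.4,-.5,-7.5])
O=np.array([600.45,130.26,0])+0.74*W          # bay line through the slider, s=0
BIAS=np.array([.2,.5,0])
def tcp(s,h,t):
    "cell centre at s along the bay, h over the floor, tilt t"
    r=rot(YAW,t); return O+U*s+np.array([0,0,19+h])-r.apply(OFF)+BIAS, r
def rows(l):
    for s,h,t in l: print((s,h,t),row(*tcp(s,h,t)))
E
python3 - <<'E'
from h import *
rows([(14,90,0),(14,90,.35),(14,60,.35),(14,45,.35)])
E
```

```text
(14, 90, 0) [-13.6, 0.8, 38.5, 0.0, 0.0, -0.0]
(14, 90, 0.35) [-16.2, 0.8, 38.2, -0.0, -0.35, -0.0]
(14, 60, 0.35) [-16.2, 0.8, 68.2, -0.0, -0.35, -0.0]
(14, 45, 0.35) [-16.2, 0.8, 83.2, -0.0, -0.35, -0.0]
```

Emit:
{"api": "move_arm", "payload": {"commands": [[[-8, 0.8, 15, 0, -0.1, 0, 0], [-14, 0.8, 30, 0, -0.2, 0, 0], [-16.2, 0.8, 45, 0, -0.3, 0, 0], [-16.2, 0.8, 60, 0, -0.35, 0, 0], [-16.2, 0.8, 75, 0, -0.35, 0, 0], [-16.2, 0.8, 83.2, 0, -0.35, 0, 0], [-16.2, 0.8, 83.2, 0, -0.35, 0, 0], [-16.2, 0.8, 83.2, 0, -0.35, 0, 0], [-16.2, 0.8, 83.2, 0, -0.35, 0, 0]]]}}

```text
clock: 9.5
tool_pos: [617.7, 130.3, 57.7]
tool_rot: [0.175, 0.053, 0.983, -0.009]
force: [-0.1, -0.3, -0.9]
finger_gap: 0.35
finger_force: 59.7
```

Run:
```python
from h import *; import pickle
from plant import optics,bot
did([-16.2,.8,83.2,0,-.35,0])
im=optics.get_image("wrist"); s=bot.state(); pickle.dump((im,s),open("w6.pkl","wb")); print(s["tool_pos"],load()[0],s["force"],s["finger_gap"])
q=s["tool_rot"]; print("tilt err",(load()[1].inv()*R.from_quat([q[1],q[2],q[3],q[0]])).as_rotvec().round(4))
f=im["frame"][:,:,::-1]; cv2.imwrite("pics/w6.png",cv2.resize(f[60:260,150:350],(600,600),interpolation=cv2.INTER_CUBIC))
g=optics.get_image("side")["frame"][:,:,::-1]; 
print(blobs(im,(8,150,120),(28,255,255),30)[0],blobs(im,(105,120,60),(125,255,255),100)[0])
rows([(14,45,.35),(14,31,.35),(11,31,.35)])
```

```text
[617.53878521 130.25919653  57.59546293] [616.90402002 130.20118041  56.825     ] [-0.18243545  0.03382589 -1.53487898] 0.35494392835260513
tilt err [-0.0002 -0.0013 -0.    ]
[([375.0, 129.9], [351, 119, 52, 23, 995]), ([246.8, 139.5], [225, 129, 45, 22, 950])] [([362.2, 188.7], [330, 145, 81, 100, 2830]), ([248.0, 228.3], [217, 183, 63, 116, 3620])]
(14, 45, 0.35) [0.0, 0.0, -0.0, -0.0, -0.0, -0.0]
(14, 31, 0.35) [4.8, 0.0, 13.2, -0.0, -0.0, -0.0]
(11, 31, 0.35) [7.6, 0.0, 12.1, -0.0, -0.0, -0.0]
```

View pics/w6.png

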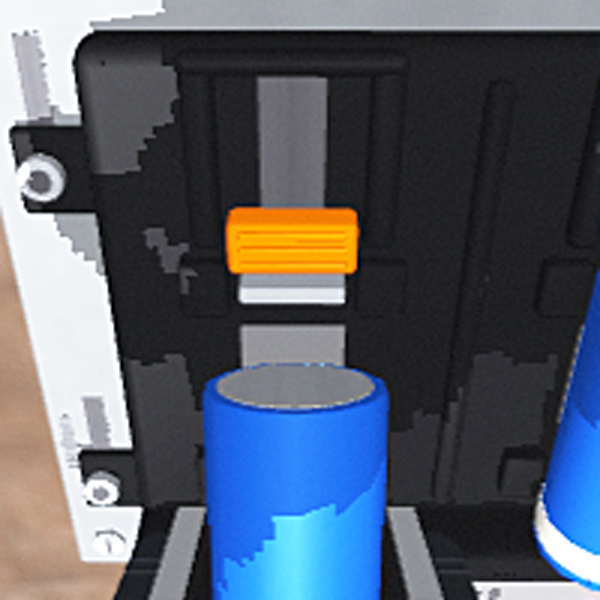

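The strip is centred at column 292 and the cell's flat end at 297, so I move 0.8 mm back along tool y. The slider face comes out at s ≈ -22.5, as before. Lowering to about 2 mm over the floor.

Emit:
{"api": "move_arm", "payload": {"commands": [[[1.7, -0.8, 4.6, 0, 0, 0, 0], [3.4, -0.8, 9.3, 0, 0, 0, 0], [5.1, -0.8, 13.9, 0, 0, 0, 0], [5.1, -0.8, 13.9, 0, 0, 0, 0], [5.1, -0.8, 13.9, 0, 0, 0, 0], [5.1, -0.8, 13.9, 0, 0, 0, 0]]]}}

```text
clock: 10.35
tool_pos: [617.1, 129.5, 42.3]
tool_rot: [0.174, 0.053, 0.983, -0.009]
force: [0.3, -0.1, -1.4]
finger_gap: 0.349
finger_force: 59.7
```

```bash
cat >> h.py <<'E'
def now():
    "cell centre (s, lateral, h, tilt) from the measured tool pose, and force along U,W,z"
    from plant import bot
    s=bot.state(); q=s["tool_rot"]; r=R.from_quat([q[1],q[2],q[3],q[0]]); c=s["tool_pos"]+r.apply(OFF)-O
    x=r.apply([-1,0,0]); f=s["force"]
    print("s,l,h",(c@U).round(2),(c@W).round(2),(c[2]-19).round(2),"tilt",np.arcsin(x[2]).round(4),"F",(f@U).round(1),(f@W).round(1),f[2].round(1),"t",s["clock"],"gap",round(s["finger_gap"],3))
E
python3 - <<'E'
from h import *
did([5.1,-.8,13.9,0,0,0]); now()
E
```

```text
s,l,h 14.4 -0.23 30.5 tilt 0.3505 F 0.3 -0.1 -1.4 t 10.35 gap 0.349
```

Emit:
{"api": "move_arm", "payload": {"commands": [[[2.8, 0, -1.0, 0, 0, 0, 0], [5.6, 0, -2.1, 0, 0, 0, 0], [7.5, 0, -2.7, 0, 0, 0, 0], [9.4, 0, -3.4, 0, 0, 0, 0], [9.4, 0, -3.4, 0, 0, 0, 0], [9.4, 0, -3.4, 0, 0, 0, 0], [9.4, 0, -3.4, 0, 0, 0, 0]]]}}

```text
clock: 11.22
tool_pos: [607.6, 130.5, 42.6]
tool_rot: [0.175, 0.053, 0.983, -0.009]
force: [4.5, -0.9, -0.3]
finger_gap: 0.348
finger_force: 59.7
```

Run:
```python
from h import *
did([9.4,0,-3.4,0,0,0]); now(); now()
```

```text
s,l,h 4.84 -0.22 30.73 tilt 0.3516 F 4.6 -0.4 -0.3 t 11.225 gap 0.348
s,l,h 4.84 -0.22 30.73 tilt 0.3516 F 4.6 -0.4 -0.3 t 11.225 gap 0.348
```

Emit:
{"api": "move_arm", "payload": {"commands": [[[1.4, 0, -0.5, 0, 0, 0, 0], [2.8, 0, -1.0, 0, 0, 0, 0], [2.8, 0, -1.0, 0, 0, 0, 0], [2.8, 0, -1.0, 0, 0, 0, 0]]]}}

```text
clock: 11.72
tool_pos: [604.5, 130.9, 42.5]
tool_rot: [0.175, 0.053, 0.983, -0.009]
force: [5.1, -0.7, -0.2]
finger_gap: 0.353
finger_force: 59.7
```

Run:
```python
from h import *
did([2.8,0,-1.0,0,0,0]); now()
```

```text
s,l,h 1.78 -0.19 30.71 tilt 0.3517 F 5.2 -0.2 -0.2 t 11.725 gap 0.353
```

Emit:
{"api": "move_arm", "payload": {"commands": [[[1.0, 0, -0.3, 0, 0, 0, 0], [1.9, 0, -0.7, 0, 0, 0, 0], [1.9, 0, -0.7, 0, 0, 0, 0], [1.9, 0, -0.7, 0, 0, 0, 0]]]}}

```text
clock: 12.22
tool_pos: [602.8, 131.0, 42.7]
tool_rot: [0.175, 0.053, 0.983, -0.009]
force: [6.2, -1.3, -0.8]
finger_gap: 0.351
finger_force: 59.7
```

Run:
```python
from h import *
did([1.9,0,-.7,0,0,0]); now()
```

```text
s,l,h 0.06 -0.21 30.84 tilt 0.3524 F 6.3 -0.6 -0.8 t 12.225 gap 0.351
```

Emit:
{"api": "move_arm", "payload": {"commands": [[[0.9, 0, -0.3, 0, 0, 0, 0], [1.7, 0, -0.6, 0, 0, 0, 0], [1.7, 0, -0.6, 0, 0, 0, 0], [1.7, 0, -0.6, 0, 0, 0, 0]]]}}

```text
clock: 12.72
tool_pos: [601.4, 131.2, 42.8]
tool_rot: [0.175, 0.053, 0.983, -0.009]
force: [7.0, -0.8, -1.1]
finger_gap: 0.349
finger_force: 59.7
```

Run:
```python
from h import *
did([1.7,0,-.6,0,0,0]); now()
```

```text
s,l,h -1.41 -0.17 30.98 tilt 0.3533 F 7.1 0.0 -1.1 t 12.725 gap 0.349
```

Emit:
{"api": "move_arm", "payload": {"commands": [[[0.5, 0, -0.2, 0, 0, 0, 0], [0.5, 0, -0.2, 0, 0, 0, 0], [0.5, 0, -0.2, 0, 0, 0, 0]]]}}

```text
clock: 13.1
tool_pos: [600.9, 131.3, 42.8]
tool_rot: [0.176, 0.053, 0.983, -0.009]
force: [6.3, -0.6, -0.8]
finger_gap: 0.348
finger_force: 59.7
```

Run:
```python
from h import *
did([.5,0,-.2,0,0,0]); now()
p,r=load(); print(p,(rot(YAW,.35).inv()*r).as_rotvec())
```

```text
s,l,h -1.84 -0.19 31.02 tilt 0.3536 F 6.4 0.1 -0.8 t 13.1 gap 0.348
[599.55981423 131.28149113  41.97200522] [1.63729631e-05 5.57279917e-17 4.48539314e-05]
```

Emit:
{"api": "move_arm", "payload": {"commands": [[[0.6, 0, -0.2, 0, 0, 0, 0], [1.1, 0, -0.4, 0, 0, 0, 0], [1.1, 0, -0.4, 0, 0, 0, 0], [1.1, 0, -0.4, 0, 0, 0, 0]]]}}

```text
clock: 13.6
tool_pos: [599.9, 131.4, 42.9]
tool_rot: [0.176, 0.053, 0.983, -0.009]
force: [7.4, -0.7, -1.2]
finger_gap: 0.353
finger_force: 59.7
```

Run:
```python
from h import *
did([1.1,0,-.4,0,0,0]); now()
p0,r0=load()
# tip-down path: keep the slider where it is (height 14 edge), lowest corner clearance g shrinking
from plant import bot
s=bot.state(); q=s["tool_rot"]; r=R.from_quat([q[1],q[2],q[3],q[0]]); c=s["tool_pos"]+r.apply(OFF)-O
xs=c@U+(-35-(14-(c[2]-19))*np.sin(.353))/np.cos(.353); print("xs",xs)
bias=p0-s["tool_pos"]; print("bias",bias.round(2))
lat=c@W
for t,g in [(.32,3.2),(.29,2.9),(.26,2.6),(.23,2.3),(.2,2),(.17,2),(.14,1.8),(.11,1.6),(.08,1.5),(.05,1.5),(.02,1.5),(0,1.5)]:
    h=35*np.sin(t)+16*np.cos(t)+g; cs=xs+(35+(14-h)*np.sin(t))/np.cos(t)
    rr=rot(YAW,t); p=O+U*cs+W*lat+np.array([0,0,19+h])-rr.apply(OFF)+bias
    print(t,round(h,1),round(cs,1),"corner",round(cs+33*np.cos(t)+16*np.sin(t),1),round(h+33*np.sin(t)-16*np.cos(t),1),row(p,rr))
```

```text
s,l,h -2.88 -0.2 31.07 tilt 0.354 F 7.4 0.1 -1.2 t 13.6 gap 0.353
xs -33.886874659318785
bias [-1.52  0.04 -0.93]
0.32 29.4 -2.1 corner 34.2 24.6 [0.1, -0.0, 1.8, -0.0, 0.03, -0.0]
0.29 28.2 -1.6 corner 34.6 22.3 [0.3, -0.0, 3.1, -0.0, 0.06, -0.0]
0.26 27.1 -1.1 corner 34.9 20.1 [0.4, -0.0, 4.3, -0.0, 0.09, -0.0]
0.23 25.9 -0.7 corner 35.1 17.8 [0.7, -0.0, 5.5, -0.0, 0.12, -0.0]
0.2 24.6 -0.3 corner 35.2 15.5 [1.0, -0.0, 6.8, -0.0, 0.15, -0.0]
0.17 23.7 -0.0 corner 35.2 13.5 [1.2, -0.0, 7.7, -0.0, 0.18, -0.0]
0.14 22.5 0.3 corner 35.2 11.3 [1.6, -0.0, 8.9, -0.0, 0.21, -0.0]
0.11 21.3 0.5 corner 35.1 9.1 [2.0, -0.0, 10.0, -0.0, 0.24, -0.0]
0.08 20.2 0.7 corner 34.9 6.9 [2.3, -0.0, 11.0, -0.0, 0.27, -0.0]
0.05 19.2 0.9 corner 34.7 4.9 [2.7, -0.0, 12.0, -0.0, 0.3, -0.0]
0.02 18.2 1.0 corner 34.3 2.9 [3.2, -0.0, 12.9, -0.0, 0.33, -0.0]
0 17.5 1.1 corner 34.1 1.5 [3.5, -0.0, 13.5, -0.0, 0.35, -0.0]
```

Emit:
{"api": "move_arm", "payload": {"commands": [[[0.1, 0, 1.8, 0, 0.03, 0, 0], [0.3, 0, 3.1, 0, 0.06, 0, 0], [0.4, 0, 4.3, 0, 0.09, 0, 0], [0.7, 0, 5.5, 0, 0.12, 0, 0], [1.0, 0, 6.8, 0, 0.15, 0, 0], [1.0, 0, 6.8, 0, 0.15, 0, 0]]]}}

```text
clock: 14.35
tool_pos: [602.7, 131.1, 37.2]
tool_rot: [0.103, 0.054, 0.993, -0.005]
force: [6.3, -1.6, 2.3]
finger_gap: 0.347
finger_force: 59.9
```

Run:
```python
from h import *
now()
```

```text
s,l,h 1.03 -0.2 25.67 tilt 0.2063 F 6.5 -0.9 2.3 t 14.35 gap 0.347
```

```bash
cat > tip.py <<'E'
from h import *
import sys
from plant import bot
def path(l,xs,bias,lat=-.2):
    for t,g in l:
        h=35*np.sin(t)+16*np.cos(t)+g; cs=xs+(35+(14-h)*np.sin(t))/np.cos(t)
        rr=rot(YAW,t); p=O+U*cs+W*lat+np.array([0,0,19+h])-rr.apply(OFF)+bias
        print(t,round(h,1),round(cs,1),row(p,rr))
E
python3 - <<'E'
from tip import *
did([1,0,6.8,0,.15,0]); now(); b=load()[0]-bot.state()["tool_pos"]; print(b.round(2))
path([(.2,2),(.17,1.8),(.14,1.6),(.11,1.5),(.08,1.5),(.04,1.5),(0,1.5)],-33.9,np.array([-1.9,.2,-1.2]))
E
```

```text
s,l,h 1.03 -0.2 25.67 tilt 0.2063 F 6.5 -0.9 2.3 t 14.35 gap 0.347
[-2.94  0.2  -2.01]
0.2 24.6 -0.3 [0.4, 0.1, 0.2, -0.0, -0.0, -0.0]
0.17 23.5 -0.0 [0.6, 0.1, 1.3, -0.0, 0.03, -0.0]
0.14 22.3 0.3 [0.7, 0.1, 2.5, -0.0, 0.06, -0.0]
0.11 21.2 0.5 [0.9, 0.1, 3.6, -0.0, 0.09, -0.0]
0.08 20.2 0.7 [1.2, 0.1, 4.6, -0.0, 0.12, -0.0]
0.04 18.9 0.9 [1.5, 0.1, 5.9, -0.0, 0.16, -0.0]
0 17.5 1.1 [1.9, 0.1, 7.2, -0.0, 0.2, -0.0]
```

Emit:
{"api": "move_arm", "payload": {"commands": [[[0.4, 0, 0.2, 0, 0, 0, 0], [0.6, 0, 1.3, 0, 0.03, 0, 0], [0.7, 0, 2.5, 0, 0.06, 0, 0], [0.9, 0, 3.6, 0, 0.09, 0, 0], [0.9, 0, 3.6, 0, 0.09, 0, 0], [0.9, 0, 3.6, 0, 0.09, 0, 0]]]}}

```text
clock: 15.1
tool_pos: [602.8, 131.1, 34.0]
tool_rot: [0.059, 0.054, 0.997, -0.003]
force: [6.5, -1.7, 3.2]
finger_gap: 0.35
finger_force: 60.1
```

Run:
```python
from tip import *
did([.9,0,3.6,0,.09,0]); now(); b=load()[0]-bot.state()["tool_pos"]; print(b.round(2))
path([(.11,1.5),(.08,1.5),(.05,1.5),(.02,1.5),(0,1.5)],-33.9,np.array([-1.9,.2,-1.2]))
```

```text
s,l,h 1.81 -0.17 22.47 tilt 0.1176 F 6.6 -1.0 3.2 t 15.1 gap 0.35
[-3.23  0.2  -2.44]
0.11 21.2 0.5 [0.0, 0.1, -0.0, -0.0, 0.0, -0.0]
0.08 20.2 0.7 [0.2, 0.1, 1.0, -0.0, 0.03, -0.0]
0.05 19.2 0.9 [0.3, 0.1, 2.0, -0.0, 0.06, -0.0]
0.02 18.2 1.0 [0.5, 0.1, 3.0, -0.0, 0.09, -0.0]
0 17.5 1.1 [0.7, 0.1, 3.7, -0.0, 0.11, -0.0]
```

Emit:
{"api": "move_arm", "payload": {"commands": [[[0.3, 0, 1.0, 0, 0.03, 0, 0], [0.5, 0, 2.0, 0, 0.06, 0, 0], [0.7, 0, 3.0, 0, 0.09, 0, 0], [0.9, 0, 3.7, 0, 0.11, 0, 0], [0.9, 0, 3.7, 0, 0.112, 0, 0], [0.9, 0, 3.7, 0, 0.112, 0, 0]]]}}

```text
clock: 15.85
tool_pos: [602.2, 131.2, 29.7]
tool_rot: [0.003, 0.054, 0.999, 0.0]
force: [7.0, -1.3, 2.1]
finger_gap: 0.348
finger_force: 60.1
```

Run:
```python
from tip import *
from plant import optics; import pickle
did([.9,0,3.7,0,.112,0]); now(); b=load()[0]-bot.state()["tool_pos"]; print(b.round(2))
im=optics.get_image("wrist"); pickle.dump(im,open("w7.pkl","wb")); print(blobs(im,(8,150,120),(28,255,255),30)[0],blobs(im,(105,120,60),(125,255,255),100)[0])
```

```text
s,l,h 1.96 -0.15 18.21 tilt 0.0052 F 7.1 -0.5 2.1 t 15.85 gap 0.348
[-3.03  0.15 -1.95]
[([248.3, 166.0], [226, 156, 46, 21, 941]), ([378.1, 175.0], [353, 165, 51, 21, 1005])] [([248.4, 242.5], [217, 183, 63, 117, 5943]), ([380.0, 234.8], [344, 190, 76, 108, 4406]), ([250.1, 311.8], [221, 301, 55, 19, 102])]
```

Emit:
{"api": "move_arm", "payload": {"commands": [[[0, 0, 0.8, 0, 0.005, 0, 0], [0, 0, 1.6, 0, 0.005, 0, 0], [0, 0, 1.6, 0, 0.005, 0, 0], [0, 0, 1.6, 0, 0.005, 0, 0]]]}}

```text
clock: 16.4
tool_pos: [602.1, 131.2, 28.1]
tool_rot: [0.0, 0.054, 0.999, 0.0]
force: [6.9, -1.9, 1.7]
finger_gap: 0.349
finger_force: 60.1
```

Run:
```python
from tip import *
did([0,0,1.6,0,.005,0]); now(); b=load()[0]-bot.state()["tool_pos"]; print(b.round(2))
```

```text
s,l,h 1.93 -0.1 16.62 tilt 0.0003 F 7.1 -1.1 1.7 t 16.4 gap 0.349
[-2.97  0.09 -1.97]
```

Emit:
{"api": "move_arm", "payload": {"commands": [[[0, 0, 0.8, 0, 0, 0, 0], [0, 0, 1.5, 0, 0, 0, 0], [0, 0, 1.5, 0, 0, 0, 0], [0, 0, 1.5, 0, 0, 0, 0]]]}}

```text
clock: 16.9
tool_pos: [602.1, 131.3, 27.3]
tool_rot: [-0.0, 0.054, 0.999, 0.0]
force: [4.7, -1.5, 5.7]
finger_gap: 0.351
finger_force: 60.4
```

Run:
```python
from tip import *
did([0,0,1.5,0,0,0]); now(); b=load()[0]-bot.state()["tool_pos"]; print(b.round(2))
```

```text
s,l,h 1.9 -0.07 15.85 tilt -0.0002 F 4.8 -1.0 5.7 t 16.9 gap 0.351
[-2.95  0.06 -2.69]
```

Emit:
{"api": "move_arm", "payload": {"commands": [[[0, 0, -0.7, 0, 0, 0, 0], [-1.0, 0, -0.7, 0, 0, 0, 0], [-2.0, 0, -0.7, 0, 0, 0, 0], [-3.0, 0, -0.7, 0, 0, 0, 0], [-3.0, 0, -0.7, 0, 0, 0, 0], [-3.0, 0, -0.7, 0, 0, 0, 0]]]}}

```text
clock: 17.65
tool_pos: [603.4, 131.2, 27.3]
tool_rot: [-0.002, 0.054, 0.999, 0.0]
force: [2.2, 0.0, 6.7]
finger_gap: 0.353
finger_force: 60.4
```

Run:
```python
from tip import *
did([-3,0,-.7,0,0,0]); now(); b=load()[0]-bot.state()["tool_pos"]; print(b.round(2))
```

```text
s,l,h 3.27 -0.02 15.84 tilt -0.0044 F 2.2 0.2 6.7 t 17.65 gap 0.353
[-1.3  -0.16 -2.01]
```

Emit:
{"api": "move_arm", "payload": {"commands": [[[0, 0, -0.5, 0, 0, 0, 0], [0, 0, -1.0, 0, 0, 0, 0], [0, 0, -1.0, 0, 0, 0, 0], [0, 0, -1.0, 0, 0, 0, 0]]]}}

```text
clock: 18.15
tool_pos: [603.4, 131.1, 27.4]
tool_rot: [-0.002, 0.054, 0.999, 0.0]
force: [5.1, -0.5, 6.4]
finger_gap: 0.349
finger_force: 60.4
```

Run:
```python
from tip import *
did([0,0,-1,0,0,0]); now(); b=load()[0]-bot.state()["tool_pos"]; print(b.round(2))
```

```text
s,l,h 3.25 -0.07 15.88 tilt -0.004 F 5.1 0.0 6.4 t 18.15 gap 0.349
[-1.28 -0.12 -1.05]
```

Emit:
{"api": "move_arm", "payload": {"commands": [[[-0.5, 0, -0.4, 0, 0, 0, 0], [-1.0, 0, -0.8, 0, 0, 0, 0], [-1.0, 0, -0.8, 0, 0, 0, 0], [-1.0, 0, -0.8, 0, 0, 0, 0]]]}}

```text
clock: 18.65
tool_pos: [603.4, 131.1, 27.4]
tool_rot: [-0.003, 0.054, 0.999, 0.0]
force: [4.6, -0.1, 4.8]
finger_gap: 0.35
finger_force: 60.4
```

Run:
```python
from tip import *
did([-1,0,-.8,0,0,0]); now(); b=load()[0]-bot.state()["tool_pos"]; print(b.round(2), bot.state()["torque"].round(2))
```

```text
s,l,h 3.26 -0.07 15.89 tilt -0.0065 F 4.6 0.4 4.8 t 18.65 gap 0.35
[-0.26 -0.22 -0.27] [ 0.08 -0.77 -0.02]
```

Run:
```python
from tip import *
from plant import optics; import pickle
im=optics.get_image("wrist"); pickle.dump(im,open("w8.pkl","wb")); o=pickle.load(open("w7.pkl","rb"))
for i in(o,im):
    print([(b[0],b[1]) for b in blobs(i,(8,150,120),(28,255,255),30)[0]],[b for b in blobs(i,(105,120,60),(125,255,255),30)[0]])
    print([onz(i,b[0],30).round(1)@U for b in blobs(i,(8,150,120),(28,255,255),30)[0]])
    hsv=cv2.cvtColor(i["frame"],cv2.COLOR_RGB2HSV)
    for c in (240,248,256): 
        print(c,[(r,)+tuple(int(v) for v in i["frame"][r,c]) for r in range(296,325,2)])
    print("flat end", [int(i["frame"][r,248].sum()) for r in range(172,204)])
```

```text
[([248.3, 166.0], [226, 156, 46, 21, 941]), ([378.1, 175.0], [353, 165, 51, 21, 1005])] [([248.4, 242.5], [217, 183, 63, 117, 5943]), ([380.0, 234.8], [344, 190, 76, 108, 4406]), ([250.1, 311.8], [221, 301, 55, 19, 102])]
[np.float64(539.3178043627787), np.float64(544.2019050316286)]
240 [(296, 57, 185, 255), (298, 58, 187, 255), (300, 49, 180, 255), (302, 255, 255, 252), (304, 255, 255, 255), (306, 255, 255, 255), (308, 255, 255, 255), (310, 255, 255, 255), (312, 255, 255, 255), (314, 74, 185, 255), (316, 42, 183, 255), (318, 47, 48, 89), (320, 49, 49, 53), (322, 198, 200, 208), (324, 227, 227, 234)]
248 [(296, 34, 115, 247), (298, 24, 101, 244), (300, 60, 193, 255), (302, 22, 178, 255), (304, 255, 255, 255), (306, 255, 255, 255), (308, 255, 255, 255), (310, 255, 255, 255), (312, 255, 255, 255), (314, 255, 255, 255), (316, 41, 179, 255), (318, 48, 199, 255), (320, 43, 38, 31), (322, 196, 197, 203), (324, 225, 224, 231)]
256 [(296, 27, 100, 241), (298, 44, 175, 255), (300, 39, 168, 255), (302, 255, 255, 254), (304, 255, 255, 255), (306, 255, 255, 255), (308, 255, 255, 255), (310, 255
[... 1050 characters left out ...]
, 255, 255, 255), (308, 255, 255, 255), (310, 255, 255, 255), (312, 255, 255, 255), (314, 255, 255, 255), (316, 42, 181, 255), (318, 49, 199, 255), (320, 48, 40, 42), (322, 43, 43, 47), (324, 210, 210, 217)]
256 [(296, 31, 111, 243), (298, 29, 111, 243), (300, 29, 124, 254), (302, 255, 255, 247), (304, 255, 255, 255), (306, 255, 255, 255), (308, 255, 255, 255), (310, 255, 255, 255), (312, 255, 255, 255), (314, 116, 195, 255), (316, 42, 173, 255), (318, 47, 46, 108), (320, 26, 24, 23), (322, 42, 43, 47), (324, 214, 213, 220)]
flat end [391, 483, 436, 414, 416, 387, 374, 354, 411, 644, 735, 705, 687, 686, 498, 348, 356, 370, 367, 370, 369, 371, 356, 476, 364, 220, 453, 426, 407, 404, 412, 413]
```

Emit:
{"api": "move_arm", "payload": {"commands": [[[-0.7, 0, -0.2, 0, 0.003, 0, 0], [-1.4, 0, -0.5, 0, 0.006, 0, 0], [-2.0, 0, -0.5, 0, 0.006, 0, 0], [-2.0, 0, -0.5, 0, 0.006, 0, 0], [-2.0, 0, -0.5, 0, 0.006, 0, 0]]]}}

```text
clock: 19.32
tool_pos: [603.7, 131.1, 27.4]
tool_rot: [-0.008, 0.054, 0.998, 0.0]
force: [1.9, 0.8, 6.5]
finger_gap: 0.347
finger_force: 60.5
```

Run:
```python
from tip import *
did([-2,0,-.5,0,.006,0]); now(); b=load()[0]-bot.state()["tool_pos"]; print(b.round(2), bot.state()["torque"].round(2))
```

```text
s,l,h 3.66 -0.08 15.86 tilt -0.0168 F 1.8 1.0 6.5 t 19.325 gap 0.347
[ 1.41 -0.4   0.24] [ 0.07 -0.29 -0.03]
```

Emit:
{"api": "move_arm", "payload": {"commands": [[[0, 0, -0.5, 0, -0.006, 0, 0], [0, 0, -1.0, 0, -0.012, 0, 0], [0, 0, -1.5, 0, -0.015, 0, 0], [0, 0, -1.5, 0, -0.015, 0, 0], [0, 0, -1.5, 0, -0.015, 0, 0]]]}}

```text
clock: 19.95
tool_pos: [604.6, 130.9, 27.7]
tool_rot: [0.001, 0.054, 0.999, 0.0]
force: [6.3, 1.9, -1.1]
finger_gap: 0.349
finger_force: 59.8
```

Run:
```python
from tip import *
did([0,0,-1.5,0,-.015,0]); now(); p,r=load(); b=p-bot.state()["tool_pos"]; print(b.round(2), bot.state()["torque"].round(2),(rot(YAW,0).inv()*r).as_rotvec().round(4))
```

```text
s,l,h 4.45 -0.15 16.18 tilt 0.0014 F 6.1 2.5 -1.1 t 19.95 gap 0.349
[ 0.51 -0.23  1.44] [ 0.18 -1.02 -0.1 ] [ 0.    -0.002  0.   ]
```

Emit:
{"api": "move_arm", "payload": {"commands": [[[-0.7, 0.3, 0, 0, 0, 0, 0], [-1.4, 0.5, 0, 0, 0, 0, 0], [-2.0, 0.5, 0, 0, 0, 0, 0], [-2.0, 0.5, 0, 0, 0, 0, 0], [-2.0, 0.5, 0, 0, 0, 0, 0]]]}}

```text
clock: 20.58
tool_pos: [606.3, 130.8, 28.0]
tool_rot: [0.0, 0.054, 0.999, -0.0]
force: [4.5, -1.4, -3.9]
finger_gap: 0.349
finger_force: 59.7
```

Run:
```python
from tip import *
from plant import optics
did([-2,.5,0,0,0,0]); now(); p,r=load(); b=p-bot.state()["tool_pos"]; print(b.round(2), bot.state()["torque"].round(2))
i=optics.get_image("wrist"); print([(b[0],(onz(i,b[0],30)@U).round(1)) for b in blobs(i,(8,150,120),(28,255,255),30)[0]],[b for b in blobs(i,(105,120,60),(125,255,255),30)[0]])
```

```text
s,l,h 6.18 -0.05 16.54 tilt 0.0002 F 4.6 -0.9 -3.9 t 20.575 gap 0.349
[0.84 0.14 1.08] [-0.07 -0.85  0.01]
[([248.3, 167.0], np.float64(543.7)), ([380.4, 168.9], np.float64(544.7))] [([248.4, 242.6], [217, 183, 63, 120, 6012]), ([382.5, 231.9], [345, 184, 79, 115, 5073]), ([227.6, 310.2], [221, 301, 19, 17, 36]), ([269.5, 309.4], [264, 302, 12, 14, 40])]
```

Emit:
{"api": "move_arm", "payload": {"commands": [[[-0.5, 0, 0, 0, 0, 0, 0], [-1.0, 0, 0, 0, 0, 0, 0], [-1.5, 0, 0.3, 0, 0, 0, 0], [-1.5, 0, 0.3, 0, 0, 0, 0], [-1.5, 0, 0.3, 0, 0, 0, 0]]]}}

```text
clock: 21.25
tool_pos: [607.4, 130.7, 28.6]
tool_rot: [-0.001, 0.054, 0.999, -0.0]
force: [-3.7, -1.2, 1.6]
finger_gap: 0.349
finger_force: 59.8
```

Run:
```python
from tip import *
from plant import optics
did([-1.5,0,.3,0,0,0]); now(); p,r=load(); b=p-bot.state()["tool_pos"]; print(b.round(2), bot.state()["torque"].round(2))
i=optics.get_image("wrist"); print([(b[0],(onz(i,b[0],30)@U).round(1)) for b in blobs(i,(8,150,120),(28,255,255),30)[0]])
```

```text
s,l,h 7.22 -0.02 17.06 tilt -0.0015 F -3.5 -1.6 1.6 t 21.25 gap 0.349
[1.3  0.07 0.26] [-0.36  0.47 -0.04]
[([248.1, 166.4], np.float64(544.6)), ([380.0, 166.5], np.float64(544.6))]
```

Emit:
{"api": "move_arm", "payload": {"commands": [[[0.7, 0, 0.4, 0, 0, 0, 0], [0.7, 0, 0.8, 0, 0, 0, 0], [0.7, 0, 1.2, 0, 0, 0, 0], [0.7, 0, 1.2, 0, 0, 0, 0]]]}}

```text
clock: 21.8
tool_pos: [607.4, 130.8, 28.3]
tool_rot: [-0.0, 0.054, 0.999, -0.0]
force: [-6.5, -2.2, 5.4]
finger_gap: 0.351
finger_force: 60.4
```

Run:
```python
from tip import *
did([.7,0,1.2,0,0,0]); now(); p,r=load(); b=p-bot.state()["tool_pos"]; print(b.round(2), bot.state()["torque"].round(2))
```

```text
s,l,h 7.24 0.06 16.81 tilt -0.0002 F -6.2 -2.9 5.4 t 21.8 gap 0.351
[ 0.58  0.06 -0.69] [-0.4   0.89 -0.1 ]
```

Emit:
{"api": "move_arm", "payload": {"commands": [[[0.6, 0, 0, 0, 0, 0, 0], [1.2, 0, 0, 0, 0, 0, 0], [1.2, 0, 0.3, 0, 0, 0, 0], [1.2, 0, 0.5, 0, 0, 0, 0], [1.2, 0, 0.5, 0, 0, 0, 0]]]}}

```text
clock: 22.42
tool_pos: [607.4, 131.1, 27.7]
tool_rot: [0.002, 0.054, 0.999, 0.0]
force: [-2.6, -2.9, 5.9]
finger_gap: 0.356
finger_force: 60.4
```

Run:
```python
from tip import *
did([1.2,0,.5,0,0,0]); now(); p,r=load(); b=p-bot.state()["tool_pos"]; print(b.round(2), bot.state()["torque"].round(2))
```

```text
s,l,h 7.24 0.32 16.17 tilt 0.0033 F -2.3 -3.2 5.9 t 22.425 gap 0.356
[-0.68 -0.07 -0.55] [-0.34  0.37 -0.05]
```

Emit:
{"api": "move_arm", "payload": {"commands": [[[0.4, -0.4, 0.2, 0, 0, 0, 0], [0.4, -0.4, 0.4, 0, 0, 0, 0], [0.4, -0.4, 0.4, 0, 0, 0, 0]]]}}

```text
clock: 22.8
tool_pos: [607.4, 131.1, 27.6]
tool_rot: [0.002, 0.054, 0.999, 0.0]
force: [-2.3, -1.0, 5.9]
finger_gap: 0.344
finger_force: 60.4
```

Run:
```python
from tip import *
did([.4,-.4,.4,0,0,0]); now(); p,r=load(); b=p-bot.state()["tool_pos"]; print(b.round(2), bot.state()["torque"].round(2))
```

```text
s,l,h 7.21 0.31 16.09 tilt 0.0043 F -2.1 -1.3 5.9 t 22.8 gap 0.344
[-1.09 -0.43 -0.88] [-0.2   0.29  0.01]
```

Emit:
{"api": "move_arm", "payload": {"commands": [[[0, 0, -0.4, 0, 0, 0, 0.38], [0, 0, -0.6, 0, 0, 0, 0.42], [0, 0, -0.6, 0, 0, 0, 0.48], [0, 0, -0.6, 0, 0, 0, 0.5], [0, 0, -0.6, 0, 0, 0, 0.5], [0, 0, -0.6, 0, 0, 0, 0.5]]]}}

```text
clock: 23.55
tool_pos: [606.4, 130.7, 27.3]
tool_rot: [0.001, 0.054, 0.999, -0.0]
force: [0.2, 0.5, 0.5]
finger_gap: 0.501
finger_force: 0.0
```

Run:
```python
from tip import *
from plant import optics; import pickle
did([0,0,-.6,0,0,0]); now(); p,r=load(); b=p-bot.state()["tool_pos"]; print(b.round(2), bot.state()["torque"].round(2),bot.state()["finger_force"])
i=optics.get_image("wrist"); print([(b[0],(onz(i,b[0],30)@U).round(1)) for b in blobs(i,(8,150,120),(28,255,255),30)[0]],[b for b in blobs(i,(105,120,60),(125,255,255),30)[0]])
```

```text
s,l,h 6.24 -0.18 15.84 tilt 0.0021 F 0.2 0.5 0.5 t 23.55 gap 0.501
[-0.06 -0.04 -0.02] [-0.03  0.04  0.02] 0.0
[([248.5, 169.0], np.float64(544.7)), ([381.2, 168.9], np.float64(544.6))] [([249.4, 244.1], [218, 185, 63, 117, 6010]), ([382.4, 232.8], [345, 184, 80, 109, 5215]), ([227.1, 311.0], [222, 303, 15, 16, 33]), ([270.4, 311.5], [263, 304, 14, 15, 37])]
```

Released with no force, and the two sliders are level, so the cell is home along x. Now rising straight up.

Emit:
{"api": "move_arm", "payload": {"commands": [[[0, 0, -5, 0, 0, 0, 0.5], [0, 0, -15, 0, 0, 0, 0.5], [0, 0, -35, 0, 0, 0, 0.5], [0, 0, -70, 0, 0, 0, 0.5], [30, 0, -110, 0, 0, 0, 0.8], [60, 0, -110, 0, 0, 0, 1], [60, -36, -110, 0, 0, 0, 1], [60, 36, -110, 0, 0, 0, 1], [60, 36, -110, 0, 0, 0, 1], [60, 36, -110, 0, 0, 0, 1], [60, 36, -110, 0, 0, 0, 1]]]}}

```text
clock: 24.98
tool_pos: [550.3, 172.7, 137.6]
tool_rot: [0.001, 0.054, 0.999, -0.0]
force: [0.9, -0.1, -0.4]
finger_gap: 0.999
finger_force: 0.0
```

Run:
```python
from tip import *
from plant import optics; import pickle
did([60,36,-110,0,0,0]); i=optics.get_image("wrist"); pickle.dump(i,open("w9.pkl","wb"))
print(bot.state()["tool_pos"],bot.state()["clock"])
hsv=cv2.cvtColor(i["frame"],cv2.COLOR_RGB2HSV)
for n,lo,hi in(("orange",(8,150,120),(28,255,255)),("blue",(98,120,60),(125,255,255))):
    bl,m,l=blobs(i,lo,hi,60)
    for b in bl: print(n,b,(onz(i,b[0],35 if n=="blue" else 30)-O)@np.c_[U,W,[0,0,1]])
    if n=="blue":
        for b in bl:
            x0,y0,w,h,A=b[1]
            if A<600 or b[0][1]<100: continue
            for f in(.25,.5,.75):
                r=int(y0+f*h); x=np.where(m[r,x0:x0+w])[0]+x0; print("  row",r,x.min(),x.max(),((onz(i,((x.min()+x.max())/2,r),45)-O)@W).round(2))
            wm=cv2.inRange(hsv,(0,0,225),(180,40,255)); sub=wm[y0:y0+h+25,x0:x0+w]; ys,xs=np.nonzero(sub); print("  white rows",ys.min()+y0,ys.max()+y0,"centre",(xs.mean()+x0).round(1),(ys.mean()+y0).round(1),len(xs))
```

```text
[550.25808777 172.54918521 137.38443436] 25.025
orange ([211.9, 204.4], [199, 199, 26, 12, 228]) [-39.36953248   0.1929145   30.        ]
orange ([285.0, 204.5], [273, 199, 25, 12, 240]) [-39.29878994  70.98123926  30.        ]
blue ([212.7, 247.6], [195, 213, 35, 65, 1829]) [ 4.60025369 -0.06919168 35.        ]
blue ([284.8, 247.5], [268, 213, 36, 65, 1835]) [ 4.45729142 71.88920654 35.        ]
blue ([282.4, 284.3], [268, 277, 31, 11, 81]) [47.35121588 71.09116767 35.        ]
blue ([214.1, 284.5], [200, 278, 30, 10, 81]) [47.62545377 -0.22927665 35.        ]
  row 229 196 228 1.46
  row 245 197 228 1.29
  row 261 198 229 1.61
  white rows 213 289 centre 213.2 271.8 218
  row 229 269 302 70.28
  row 245 269 301 70.48
  row 261 268 300 70.2
  white rows 213 284 centre 284.1 272.2 218
```

The loaded cell mirrors the charging one: same rows (213–278), same area, 72 mm apart and parallel. It is home, so I'm handing in.

```bash
python3 -c "
from plant import order
print(order.job_done())"
```

```text
the job is handed in; nothing more can be done
None
```

The blue cell is home in the empty bay, button on the fixed contact, released with the robot clear, and the job was handed in at about 25 s; no verdict was returned.

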